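Tag the softest balance-table foot

TASK

These three anti-vibration feet from the balance table look alike, but one spring has gone softer than the other two. Press each blue pad at least 6 mm down and let it spring back (the white ring under it stays down to show it was pressed), and only then push the orange tag of the softest foot fully down, leaving the other two tags up. Only press with the fingertips: do not pick up, shift or tip the feet, and leave the bottle, beaker, jar and screwdriver alone.

Things in the scene. Friction and masses are not known exactly. Their poses are not given: they have to be found in the camera images.
- foot_a: one of three anti-vibration feet that look exactly alike, loose on the bench, 0.9 kg. Steel base plate 80 (own x) x 150 (own y) x 10 mm. Origin: centre of the underside; z up. On the plate stand an aluminium spring housing with its pad at own (0, +28) mm and a black tag holder, 26 (x) x 36 (y) mm, top 45 mm above the bench, at own (0, -50) mm. Only the springs differ, and the feet may stand in any order
- pad_a_top (a point): centre of the top face of the blue round pad of foot_a, diameter 48 mm, 66 mm above the bench when up; it moves down with the pad
- pad_a (a joint): how far the pad of foot_a is pressed straight down, m: 0 up, 0.012 bottomed. Its spring returns it when let go. Per mm of travel one foot takes about 0.4 N, one about 1 N and one about 1.7 N. Untouched it sags under its own weight (25 g): about 0.6 mm on the softest foot, 0.25 mm or less on the others
- ring_a (a joint): white telltale ring, diameter 58 mm, 4 mm thick, just under the pad of foot_a: m that it has been pushed down, 0 at the start (1 mm below the pad). The pad pushes it down (0.8 N extra) and it stays at the lowest place reached, so it shows how far the pad has been pressed
- tag_a_top (a point): centre of the top face, 18 (x) x 28 (y) mm, of the orange tag of foot_a, 66 mm above the bench when up, 51 mm when down
- tag_a (a joint): how far the orange tag of foot_a is pushed straight down into its black holder, m: 0 up, 0.015 fully down (its cap on the holder). Stiff, about 3 N; it stays where it is left
- foot_b: one of three anti-vibration feet that look exactly alike, loose on the bench, 0.9 kg. Steel base plate 80 (own x) x 150 (own y) x 10 mm. Origin: centre of the underside; z up. On the plate stand an aluminium spring housing with its pad at own (0, +28) mm and a black tag holder, 26 (x) x 36 (y) mm, top 45 mm above the bench, at own (0, -50) mm. Only the springs differ, and the feet may stand in any order
- pad_b_top (a point): centre of the top face of the blue round pad of foot_b, diameter 48 mm, 66 mm above the bench when up; it moves down with the pad
- pad_b (a joint): how far the pad of foot_b is pressed straight down, m: 0 up, 0.012 bottomed. Its spring returns it when let go. Per mm of travel one foot takes about 0.4 N, one about 1 N and one about 1.7 N. Untouched it sags under its own weight (25 g): about 0.6 mm on the softest foot, 0.25 mm or less on the others
- ring_b (a joint): white telltale ring, diameter 58 mm, 4 mm thick, just under the pad of foot_b: m that it has been pushed down, 0 at the start (1 mm below the pad). The pad pushes it down (0.8 N extra) and it stays at the lowest place reached, so it shows how far the pad has been pressed
- tag_b_top (a point): centre of the top face, 18 (x) x 28 (y) mm, of the orange tag of foot_b, 66 mm above the bench when up, 51 mm when down
- tag_b (a joint): how far the orange tag of foot_b is pushed straight down into its black holder, m: 0 up, 0.015 fully down (its cap on the holder). Stiff, about 3 N; it stays where it is left
- foot_c: one of three anti-vibration feet that look exactly alike, loose on the bench, 0.9 kg. Steel base plate 80 (own x) x 150 (own y) x 10 mm. Origin: centre of the underside; z up. On the plate stand an aluminium spring housing with its pad at own (0, +28) mm and a black tag holder, 26 (x) x 36 (y) mm, top 45 mm above the bench, at own (0, -50) mm. Only the springs differ, and the feet may stand in any order
- pad_c_top (a point): centre of the top face of the blue round pad of foot_c, diameter 48 mm, 66 mm above the bench when up; it moves down with the pad
- pad_c (a joint): how far the pad of foot_c is pressed straight down, m: 0 up, 0.012 bottomed. Its spring returns it when let go. Per mm of travel one foot takes about 0.4 N, one about 1 N and one about 1.7 N. Untouched it sags under its own weight (25 g): about 0.6 mm on the softest foot, 0.25 mm or less on the others
- ring_c (a joint): white telltale ring, diameter 58 mm, 4 mm thick, just under the pad of foot_c: m that it has been pushed down, 0 at the start (1 mm below the pad). The pad pushes it down (0.8 N extra) and it stays at the lowest place reached, so it shows how far the pad has been pressed
- tag_c_top (a point): centre of the top face, 18 (x) x 28 (y) mm, of the orange tag of foot_c, 66 mm above the bench when up, 51 mm when down
- tag_c (a joint): how far the orange tag of foot_c is pushed straight down into its black holder, m: 0 up, 0.015 fully down (its cap on the holder). Stiff, about 3 N; it stays where it is left
- reagent: bystander: amber bottle, diameter 52, height 105 mm; origin at the centre of its underside
- beaker: bystander: clear beaker, rim diameter 64, height 80 mm; origin at the centre of its underside
- screwdriver: bystander: screwdriver lying on the bench beside the feet, about 200 mm long along its x; handle to its -x
- jar: bystander: low jar, diameter 56, height 60 mm; origin at the centre of its underside
There are look-alikes about, which are no part of the job. Leave any pink look-alike of the foot_a alone.

How it is judged (in metres and radians):
On the way, in this order (a step that is already met when the one before it is completed fails the run):
1. every pad has been pressed: all three white rings pushed down more than 4 mm (value of joint each of ring_a, ring_b, ring_c above 0.004 m), for 0.1 s.
2. the softest foot's tag (its pad sags most at rest, over 0.45 mm) is pushed down, the other two tags are up (((value of joint tag_a above 0.012 m and value of joint pad_a above 0.00045 m and value of joint each of tag_b, tag_c below 0.004 m) or (value of joint tag_b above 0.012 m and value of joint pad_b above 0.00045 m and value of joint each of tag_a, tag_c below 0.004 m) or (value of joint tag_c above 0.012 m and value of joint pad_c above 0.00045 m and value of joint each of tag_a, tag_b below 0.004 m))), for 0.2 s.
At the end, for the whole second after the job is handed in: All three rings are more than 4 mm down, the tag of the softest foot (the only pad that sags over 0.45 mm at rest) is at least 12 mm of its 15 mm down, the other two tags are less than 4 mm down, all pads have sprung back (within 2 mm), and the feet stand upright at rest (all of step 1 and ((value of joint tag_a above 0.012 m and value of joint pad_a above 0.00045 m and value of joint each of tag_b, tag_c below 0.004 m) or (value of joint tag_b above 0.012 m and value of joint pad_b above 0.00045 m and value of joint each of tag_a, tag_c below 0.004 m) or (value of joint tag_c above 0.012 m and value of joint pad_c above 0.00045 m and value of joint each of tag_a, tag_b below 0.004 m)) and value of joint each of pad_a, pad_b, pad_c below 0.002 m and angle between each of foot_a, foot_b, foot_c's own z axis and vertical below 0.1 rad and linear speed of each of foot_a, foot_b, foot_c below 0.02 m/s); the robot touches nothing.
It fails at once if a foot is lifted (8 mm), shifted by more than 25 mm or tipped (height (world z) of any of foot_a, foot_b, foot_c above 0.008 m or distance of any of foot_a, foot_b, foot_c from where it was at the start of the episode above 0.025 m or angle between any of foot_a, foot_b, foot_c's own z axis and vertical above 0.2 rad).
It fails at once if a bystander is moved by more than 20 mm (distance of any of reagent, beaker, screwdriver, jar from where it was at the start of the episode above 0.02 m).
It also fails if it takes over 51 s, if anything falls off the work surface, if the arm or the gripper's body presses on something with over 40 N, if the wrist force passes 120 N, or if a joint passes its speed limit or range.

ROBOT

A 6-joint arm with a two-finger parallel gripper is mounted at the origin on the work surface. World frame = base frame: x ahead of the robot, y to its left, z up, the work surface at z = 0. Lengths are in m, angles in degrees, forces in N, time in s.
With the tool pointing down it reaches from about 0.375 to 0.75 m from the base axis. Payload 9 kg.
Tool frame: the origin (TCP) lies where the fingers leave the gripper's body, on its centre line; the fingertips stand 73 mm ahead of it and the grasp point (between the pads) lies 54 mm ahead of it (robot.tip_reach is the distance from the TCP to the fingertips, in m); z points along the fingers, y is the direction in which the jaws open and shut (so a half turn about z gives the same grasp; the last joint's range is limited). The gripper opens to 85 mm and grips with 20 to 120 N. Pads are 22 mm wide; open, the fingers measure 114 mm over their backs; the gripper's body (76 mm by 85 mm) begins 54 mm behind the grasp point. The pads swing forward as they close: fully open they stand 13 mm farther back than shut.
Start: joints at [-88.562, 5.964, 5.575, 89.605, 0, 77.527], TCP at [0.144, -0.582, 0.304] pointing down, gripper open.
Joint ranges: [-171.21, 171.21], [-48.23, 106.86], [-62.78, 66.21], [-105.2, 120.99], [-86.42, 89.51], [-180, 180]. Speed limits (degrees/s): [127.2, 127.2, 147.25, 180, 180, 180].

INTERFACE

Orientations are given as [roll, pitch, yaw] about the fixed x, y, z axes, in that order (R = Rz(yaw) Ry(pitch) Rx(roll)).
In Python, from plant import robot gives the robot as it stands. Calls block until the motion is done:
- robot.move_pose(position, orientation): joint-space move of the TCP to a pose.
- robot.line_to(position, vel=0.15, rotation=None, guard=None): straight line of the TCP; rotation=None keeps the orientation; vel is the mean speed in m/s. With guard (N) it stops when the force on the tool has changed by that much, and returns True; else False.
- robot.goto_joints(angles): joint-space move.
- robot.set_gripper(opening): finger opening in m; the grip force is fixed at half the most; returns when the fingers have stopped.
- robot.pause(seconds).
- robot.ik(position, orientation): joint angles nearest the present ones, or None.
- robot.observe(): the state.
- robot.grab_frame(name): name is "side" or "top" or "wrist"; returns the picture (400x640x3 uint8, blue, green, red); there is no depth.
- robot.get_calibration(name): a dict with "vertical_fov" (degrees; the focal length in pixels is half the picture's height over the tangent of half this angle, whatever the lens; pixels are square), "cx", "cy" (the principal point, pixels), "rvec" (rotation vector, rad) and "tvec" (3), from world to camera coordinates, as OpenCV has them. Camera axes: x right, y down, z forward; pixel columns grow to the right and rows downward; lengths in m; the calibration is good to about 2 mm. A picture is of the moment at which its call begins: read the wrist's pose just before it. get_calibration takes no time and is no camera call; for the wrist camera it gives the pose at the moment of the call.
A pose or a line that the arm cannot do raises robot.IKError and nothing moves.
- robot.job_done(): hands the job in, once; it reports no verdict.
The state is a dict: "time": time; "q": joint angles; "qvel": joint speeds; "joint_torque": joint torques, N m; "tool_pos": TCP position; "tcp_rot": TCP orientation; "ft_force": force on the tool from outside, world axes, zero at the start; "torque": the same for the moment, N m; "gripper_width": finger opening in m.
Only numpy, scipy, OpenCV 4.12 (cv2) and the standard library are available. Lean on these libraries where they do the work, as an engineer would, in place of code of your own. Each camera call takes 0.05 s, during which the arm holds its last target. There are 200 camera calls.

## Working session

There is one attempt and no reset: what is moved stays moved. The work goes in short steps, each a Python script; the robot and the scene stay as the last script left them, time stands still between calls to the robot, and variables do not carry over. Pictures are saved under pics/ and viewed, about 8 in all and at most 12, crops included, and the job is handed in when it is done.

```bash
mkdir -p pics; ls; python3 - <<'E'
from plant import robot
import cv2
for n in ("top","side"):
    cv2.imwrite(f"pics/{n}0.png",robot.grab_frame(n)); print(n,robot.get_calibration(n))
o=robot.observe(); print(o["time"],o["tcp_rot"],o["ft_force"],robot.tip_reach)
E
```

```text
pics
top {'vertical_fov': 44.340998820803065, 'cx': 310.48025828871266, 'cy': 205.8125684069243, 'rvec': array([ 2.16084287, -2.19757371,  0.09907101]), 'tvec': array([0.0041755 , 0.4890013 , 1.34036582])}
side {'vertical_fov': 53.14106616162646, 'cx': 317.3423928523876, 'cy': 191.5922773905084, 'rvec': array([ 2.07128689, -0.23582259,  0.14819731]), 'tvec': array([-0.48252638,  0.12907939,  1.09893812])}
0.1 [-1.79934013e+02 -1.61815035e-02  1.39118839e+01] [ 0.09118301 -0.42756394  0.13159106] 0.0726
```

View pics/top0.png

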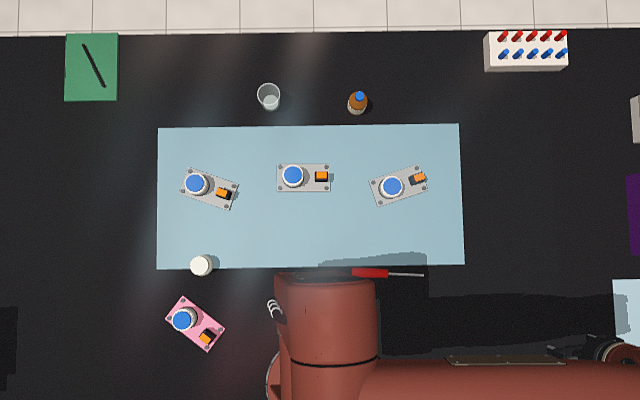

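View pics/side0.png

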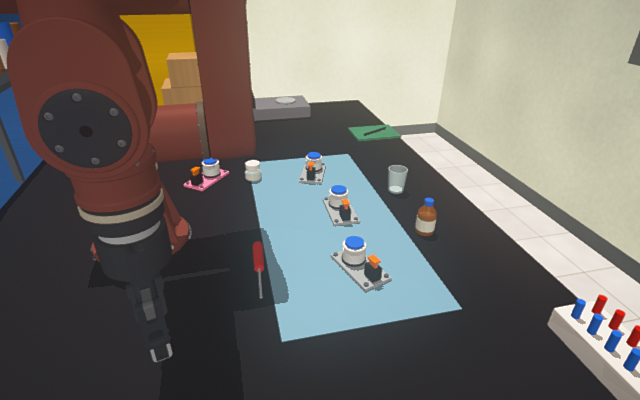

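The top view shows three grey-plated feet with blue pads at about (196,183), (292,175) and (391,186). Their orange tags are at about (223,193), (321,176) and (418,178). The pink-plated foot at (190,322) is the look-alike and stays untouched. The next step is to measure positions and enlarge a crop.

```bash
cat > h.py <<'E'
import numpy as np, cv2
from plant import robot
def ray(n,uv,z,c=None):
    c=c or robot.get_calibration(n); f=200/np.tan(np.radians(c["vertical_fov"])/2)
    R=cv2.Rodrigues(c["rvec"])[0]; C=-R.T@c["tvec"]
    d=R.T@np.array([(uv[0]-c["cx"])/f,(uv[1]-c["cy"])/f,1]); return C+d*(z-C[2])/d[2]
def blobs(im,lo,hi,amin):
    m=cv2.inRange(cv2.cvtColor(im,cv2.COLOR_BGR2HSV),lo,hi)
    n,_,s,ce=cv2.connectedComponentsWithStats(m)
    return [(ce[i],s[i]) for i in range(1,n) if s[i,4]>=amin]
E
python3 - <<'E'
from h import *
im=cv2.imread("pics/top0.png")
for nm,lo,hi in(("blue",(100,150,80),(125,255,255)),("orange",(8,170,120),(22,255,255))):
    for c,s in blobs(im,lo,hi,30):
        if 140<c[1]<220 and 170<c[0]<440: print(nm,c.round(1),s,ray("top",c,.066).round(4))
for uv in((201,264),(268,90),(358,98),(352,270),(424,275)): print(uv,ray("top",uv,0.05).round(3))
cv2.imwrite("pics/crop1.png",cv2.resize(im[150:220,170:440],None,fx=2.95,fy=2.95,interpolation=cv2.INTER_CUBIC))
E
```

```text
blue [292.4 174.5] [284 167  17  16 215] [0.5707 0.0435 0.066 ]
blue [195.2 182.8] [186 175  17  16 168] [0.5524 0.3054 0.066 ]
blue [391.9 185.7] [384 178  17  16 210] [ 0.536  -0.2241  0.066 ]
orange [321.  174.9] [316 172  11   7  74] [ 0.5684 -0.0336  0.066 ]
orange [419.  176.4] [414 173  11   8  60] [ 0.5599 -0.298   0.066 ]
orange [221.2 192.1] [216 188  11   9  74] [0.5261 0.2354 0.066 ]
(201, 264) [0.335 0.293 0.05 ]
(268, 90) [0.811 0.108 0.05 ]
(358, 98) [ 0.784 -0.141  0.05 ]
(352, 270) [ 0.312 -0.112  0.05 ]
(424, 275) [ 0.295 -0.305  0.05 ]
```

View pics/crop1.png

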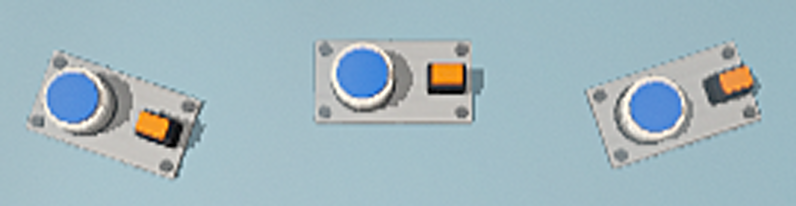

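The crop confirms three grey feet. The pad-to-tag distances measure 77.0, 77.7 and 74.8 mm against the true 78 mm, so the points are good to about 3 mm. I'll press each pad with shut fingertips and log the force at several depths.

```bash
cat >> h.py <<'E'
F={"R":((.536,-.2241),(.5599,-.298)),"M":((.5707,.0435),(.5684,-.0336)),"L":((.5524,.3054),(.5261,.2354))}
def rpy(k):
    d=np.subtract(F[k][1],F[k][0]); return [180,0,np.degrees(np.arctan2(d[0],-d[1]))]
def P(xy,ztip): return [xy[0],xy[1],ztip+robot.tip_reach]
def fz(n=5):
    v=[]
    for _ in range(n): v.append(robot.observe()["ft_force"][2]); robot.pause(.02)
    return np.mean(v),np.std(v)
E
cat > press.py <<'E'
import sys
from h import *
for k in sys.argv[1:]:
    p=F[k][0]; robot.move_pose(P(p,.13),rpy(k)); robot.line_to(P(p,.071)); robot.pause(.15)
    f0,s=fz(10); out=[]
    for z in (.062,.059,.056):
        hit=robot.line_to(P(p,z),vel=.02,guard=25); robot.pause(.15)
        out.append((z,round(fz()[0]-f0,2)))
        if hit: print("guard"); break
    print(k,"noise",round(s,2),out,robot.observe()["tool_pos"])
    robot.line_to(P(p,.071),vel=.04); robot.pause(.15); print("after",round(fz()[0]-f0,2)); robot.line_to(P(p,.13))
    print(robot.observe()["time"])
E
python3 -c "
from plant import robot
robot.set_gripper(0)"; python3 press.py R
```

```text
R noise 0.47 [(0.062, np.float64(1.58)), (0.059, np.float64(2.74)), (0.056, np.float64(3.84))] [ 0.53606441 -0.22415479  0.12871722]
after -0.43
6.875
```

```bash
python3 press.py M L; python3 - <<'E'
from h import *
for n in ("top","side"):
    im=robot.grab_frame(n)
    c=im[140:300,280:440] if n=="side" else im[150:220,170:440]
    s=3.7 if n=="side" else 2.95
    cv2.imwrite(f"pics/{n}1.png",cv2.resize(c,None,fx=s,fy=s,interpolation=cv2.INTER_CUBIC))
E
```

```text
M noise 0.35 [(0.062, np.float64(3.69)), (0.059, np.float64(5.95)), (0.056, np.float64(8.63))] [0.57088218 0.04349837 0.12929081]
after -0.34
11.9833
L noise 0.73 [(0.062, np.float64(5.72)), (0.059, np.float64(9.95)), (0.056, np.float64(13.89))] [0.55261924 0.30551617 0.13025277]
after -0.21
20.575
```

View pics/side1.png

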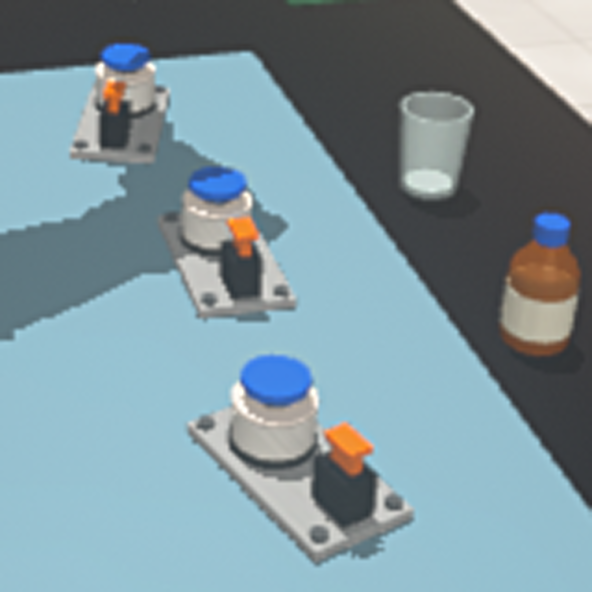

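The side crop shows all three rings dropped below their pads (gaps at about (275,400), (215,200) and (125,70)) and all three tags up. Stiffness slopes are about 0.38 (R), 0.85 (M) and 1.4 (L) N/mm, so R, the right-hand foot nearest the side camera, is the softest. I'll push its tag now.

```bash
python3 - <<'E'
from h import *
k="R"; p=F[k][1]
robot.move_pose(P(p,.13),rpy(k)); robot.line_to(P(p,.071)); robot.pause(.15); f0=fz()[0]
print(robot.line_to(P(p,.048),vel=.02,guard=12)); o=robot.observe()
print("tip z",o["tool_pos"][2]-robot.tip_reach,fz()[0]-f0)
robot.line_to(P(p,.071),vel=.05); robot.line_to(P(p,.16)); robot.move_pose([.35,-.45,.3],rpy(k)); print(robot.observe()["time"])
a=cv2.resize(robot.grab_frame("side")[140:300,280:440],None,fx=2.4,fy=2.4,interpolation=cv2.INTER_CUBIC)
t=robot.grab_frame("top")
b=cv2.resize(t[150:220,170:440],None,fx=1.42,fy=1.42,interpolation=cv2.INTER_CUBIC)
a2=np.zeros((a.shape[0],b.shape[1],3),np.uint8); a2[:b.shape[0]]=b
cv2.imwrite("pics/end.png",np.hstack([a,a2]))
for nm,lo,hi in(("blue",(100,150,80),(125,255,255)),("orange",(8,170,120),(22,255,255))):
    for c,s in blobs(t,lo,hi,30):
        if 140<c[1]<220 and 170<c[0]<440: print(nm,c.round(1))
E
```

```text
True
tip z 0.05106445885769528 5.496217040887277
28.6417
blue [292.4 174.5]
blue [194.9 182.8]
blue [391.9 185.8]
orange [321.  174.9]
orange [418.  177.1]
orange [221.2 192.1]
```

View pics/end.png

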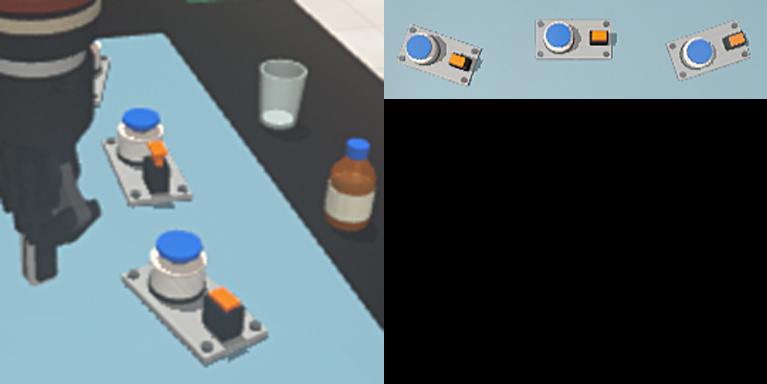

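The picture shows R's tag seated on its holder at (225,300), with the middle tag still up at (158,152). In the top view the pads and the other two tags have not moved. I'm handing in.

```bash
python3 -c "
from plant import robot
print(robot.observe()['ft_force']); robot.job_done()"
```

```text
[ 0.58048164 -0.33488533  0.17541355]
the job is handed in; nothing more can be done
```

I pressed all three pads and pushed down the orange tag of the softest foot, the right-hand one at about (0.54, −0.22). I handed the job in at about 29 s of the 51 s allowed; no verdict is reported.

- **Pads:** I commanded each pad about 10 mm down with the fingertips shut. The force at that depth was 3.8 N on the right foot, 8.6 N on the middle and 13.9 N on the left. That works out to about 0.38, 0.85 and 1.4 N/mm. The two stiffer values are below the stated 1.0 and 1.7, probably because the arm gave a little, but the order is clear.
- **Rings:** In the side picture all three rings look lowered. The measured forces imply each pad travelled at least about 7 mm, so each ring should be at least about 6 mm down.
- **Tag:** The right foot's tag stopped the fingers at a tip height of 51.1 mm, against 51 mm when fully down. The picture shows its cap on the holder.
- **Last checks:** In the final top view, the pads and the other two tags were within 0.3 px of where they started. The right tag shifted by about 1 px, as expected from its drop. The arm blocked the side view of the left foot, so I checked that one only from the top. The tool was clear of everything, with about 0 N on it.

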